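# Bring the square pan round to the meal tray

### The arm

A 6-joint arm with a two-finger parallel gripper is mounted at the origin on the work surface. World frame = base frame: x ahead of the robot, y to its left, z up, the work surface at z = 0. Lengths are in mm, angles in rad, forces in N, time in s.
With the tool pointing down it reaches from about 350 to 775 mm from the base axis. Payload 7.3 kg.
Tool frame: the origin (TCP) lies midway between the tips of the shut fingers; the grasp point (between the pads) lies 19 mm behind it (bot.hold_point_z is the distance from the TCP to the grasp point, in mm); z points along the fingers, y is the direction in which the jaws open and shut (so a half turn about z gives the same grasp; the last joint's range is limited). The gripper opens to 92 mm and grips with 3 to 60 N. Pads are 19 mm wide; open, the fingers measure 130 mm over their backs; the gripper's body (75 mm by 190 mm) begins 47 mm behind the grasp point.
Start: joints at [-1.32, 0.342, 1.524, -0, 1.275, -0.146], TCP at [202.92, -484.219, 226.741] pointing down, gripper open.
Joint ranges: [-2.53, 2.53], [-0.77, 2.02], [0.04, 2.7], [-1, 4.14], [0.28, 2.66], [-3.11, 3.11]. Speed limits (rad/s): [2.57, 2.57, 3.14, 3.14, 3.14, 3.14].

### API

Orientations are given as [roll, pitch, yaw] about the fixed x, y, z axes, in that order (R = Rz(yaw) Ry(pitch) Rx(roll)).
In Python, from plant import bot gives the robot as it stands.
- The arm moves only by the tool servo_tool, never from a script. Its argument "series" is a list of rows, each a list of 5 numbers: the opening, from 0 (shut) to 1 (fully open), then the shift along the tool's x, y, z each as a share of 50 mm, from -1 to 1, then the turn about the tool's z as a share of 90 degrees, from -1 to 1. In form: [[gripper, tx, ty, tz, spin], ...]. A call has 1 to 20 rows; each row shifts and turns the commanded pose from where the row before left it, along the tool's axes as they then stand; what a row does not reach is not made up. A row lasts 1/8 s, in which the tool goes at most 62.5 mm and 10.7 degrees, less where a joint would pass 70% of its speed; a pose out of reach is approached as far as the arm can. A call with a number of a shift or a turn outside -1 to 1 is refused whole. A call with a gripper value outside its range is refused whole. The fingers move at their own pace and stop on an object; the grip force is fixed at half the most. Time passes only in rows, so rows that do not move let the fingers close. It gives the time, the measured TCP pose, the force and the opening at its end, in the units of the state.
- bot.get_obs(): the state, without advancing time (a new reading comes with each control period).
- bot.capture(name): name is "scene" or "top" or "wrist"; returns the picture (400x640x3 uint8, red, green, blue); there is no depth.
- bot.camera_model(name): a dict with "mtx" (3x3 intrinsics, pixels), "world_from_camera" (4x4, takes a point from camera to world coordinates). Camera axes: x right, y up, looking along -z (the intrinsics and any distortion apply to the point x, -y, -z); pixel columns grow to the right and rows downward; lengths in mm; the calibration is good to about 2 mm. A picture is of the moment at which its call begins: read the wrist's pose just before it. camera_model takes no time and is no camera call; for the wrist camera it gives the pose at the moment of the call.
- bot.close_job(): hands the job in, once; it reports no verdict.
Trained networks look in the newest picture that a camera, given by its name, has taken for a name from the list of things; names that differ only in an ending like _2 or _b are one class to them, and where a whole thing is asked for, a point or a joint stands for the part that bears it (a point fixed in the world has none). Each returns a list of dicts, best first, with "p" (0 to 1); they miss things now and then, are a little off and sometimes report something else, mostly with a low value. They report only what shows in the picture. A call takes as long as a camera call.
- bot.outline_of(camera, label): "mask" (400x640 bool, what is visible of it).
- bot.pinpoint(camera, label): "point" ([x, y, z] in mm, in the coordinates of the camera as it stood for that picture, good to about 4 mm: a listed point, or the origin of a listed thing).
The state is a dict: "time": time; "joint_positions": joint angles; "dq": joint speeds; "tau": joint torques, N m; "tool_pos": TCP position; "tcp_rot": TCP orientation; "contact_force": force on the tool from outside, world axes, zero at the start; "moment": the same for the moment, N m; "grip_width": finger opening in mm.
Only numpy, scipy, OpenCV 4.12 (cv2) and the standard library are available. Lean on these libraries where they do the work, as an engineer would, in place of code of your own. Each camera call takes 0.05 s, during which the arm holds its last target.

### The job

On the serving counter, turn the three-armed pan carousel by pushing sideways with a fingertip against one of its bare metal arms, until the square pan stands squarely in front of the middle of the meal tray; either way round will do. Push it steadily, without spinning it, do not touch the pans or their lids, leave the bottle, cup, shaker and bowl standing where they are, and finish with the carousel at rest and the hand clear of it.

Things in the scene. Friction and masses are not known exactly. Their poses are not given: they have to be found in the camera images.
- rotor (a joint): Carousel angle about its upright axis, rad, growing anticlockwise from above. 0 (and 6.283) is the square pan exactly in front of the tray's middle. Starts between 0.8 and 5.5; end stops at -1.5 and 7.8, so it may go home down to 0 or up to 6.283. Slight drag (0.2 N m: 2 to 3 N at 80 mm from the axis), no spring, no clicks; pushed slowly, it stays where it is left.
- hub (a point): The carousel's axis, 90 mm above the counter, at the arms' mid-height. Black round hub, radius 32 mm, top 108 mm above the counter, on a thin column on a dark round foot of radius 95 mm. Pans reach out to 235 mm from the axis.
- square_arm (a point): Middle of the bare arm that carries the square pan, 80 mm from the axis, at mid-height. The three straight plain metal arms run level from the hub, 120 degrees apart; each is 14 mm wide and 20 mm high (80 to 100 mm above the counter), bare from 32 to 125 mm from the axis, where its pan begins. Free space under and between the arms.
- square_pan: Steel pan, 100 x 100 mm from above, flat lid with a small black knob, at the end of an arm. Origin: middle of the pan seen from above, 175 mm from the carousel's axis, at the height of the arm's underside (80 mm above the counter); pan from 51 mm below the origin to 28 mm above it, knob to 48 mm above. x points outwards along its arm, z up.
- round_pan: Round steel pan of 100 mm diameter with a lid and knob, otherwise like the square one; its arm is 120 degrees anticlockwise (seen from above) of the square pan's. x axis outwards along its arm.
- narrow_pan: Narrow oblong steel pan, 100 mm along its arm and 50 mm across, with a lid and knob, otherwise like the square one; its arm is 120 degrees clockwise of the square pan's. x axis outwards along its arm.
- tray_edge (a point): Middle of the long rim, nearest the carousel, of the fixed steel meal tray (220 x 300 mm, 18 mm high, five round compartments) that lies on the counter on the far side of the carousel. The point is on top of the rim, 240 mm from the carousel axis. x points straight away from that axis, y along the rim, z up.
- sauce_bottle: Loose white plastic bottle, diameter 56 mm, 150 mm high, standing; origin in the middle of its underside. Bystander.
- cup: Loose steel cup, diameter 72 mm, 80 mm high, standing; origin in the middle of its underside. Bystander.
- shaker: Loose glass shaker jar with a metal cap, diameter 52 mm, 100 mm high, standing; origin in the middle of its underside. Bystander.
- small_bowl: Loose steel bowl, diameter 100 mm, 45 mm high, standing; origin in the middle of its underside. Bystander.

How it is judged (in metres and radians):
On the way:
1. a fingertip pushes the carousel round (contact force between the fingers and rotor above 0.5 N and (velocity of joint rotor above 0.03 rad/s or velocity of joint rotor below -0.03 rad/s)).
At the end, for the whole second after the job is handed in: The square pan's middle is within 18 mm, sideways along the meal tray's long side, of the tray's middle line and on the carousel's side facing the tray (about 6 degrees either way), the carousel at rest; bottle, cup, shaker and bowl upright and within 20 mm of where they stood (y of square_pan in the frame of tray_edge between -0.018 and 0.018 m and horizontal distance between square_pan and tray_edge below 0.12 m and velocity of joint rotor between -0.03 and 0.03 rad/s and distance of each of sauce_bottle, cup, shaker, small_bowl from where it was at the start of the episode below 0.02 m and angle between each of sauce_bottle, cup, shaker, small_bowl's own z axis and vertical below 0.2 rad); the robot touches nothing.
It fails at once if a pan, its lid or knob is touched (over 1 N) (contact force between any of the fingers, the arm and square_pan above 1 N or contact force between any of the fingers, the arm and round_pan above 1 N or contact force between any of the fingers, the arm and narrow_pan above 1 N).
It fails at once if the carousel is spun (faster than 2 rad/s) (velocity of joint rotor above 2 rad/s or velocity of joint rotor below -2 rad/s).
It fails at once if a bystander is lifted, knocked over or moved by more than 20 mm (distance of any of sauce_bottle, cup, shaker, small_bowl from where it was at the start of the episode above 0.02 m or angle between any of sauce_bottle, cup, shaker, small_bowl's own z axis and vertical above 0.35 rad).
It also fails if it takes over 48 s, if anything falls off the work surface, if the arm or the gripper's body presses on something with over 40 N, if the wrist force passes 120 N, or if a joint passes its speed limit or range.

## Working session

There is one attempt and no reset: what is moved stays moved. The work goes in short steps, Python scripts to look and compute and a tool call to move; the robot and the scene stay as the last step left them, time stands still between calls to the robot, and variables do not carry over. Pictures are saved under pics/ and viewed, and the job is handed in when it is done.

Besides the shell and the picture viewer there is one more tool, called after "Call:" by a JSON object that holds its "method" and its "body", one argument or row to a line. servo_tool: Moves the arm, as the interface text tells. Shift numbers are shares of 50 mm and turn numbers shares of 90 degrees, none past 1 either way. Its arguments: {"type":"object","properties":{"series":{"type":"array"}},"required":["series"]}

```bash
mkdir -p pics; ls
cat > h.py <<'E'
import numpy as np, cv2
from plant import bot
def snap(c,n):
    im=bot.capture(c); cv2.imwrite(f'pics/{n}.png',im[:,:,::-1]); return im
def loc(c,l):
    T=np.array(bot.camera_model(c)["world_from_camera"])
    return [(round(d["p"],2),(T@np.r_[np.array(d["point"],float),1])[:3].round(1)) for d in bot.pinpoint(c,l)]
E
python3 - <<'E'
from h import *
for c in ("top","scene"):
    snap(c,c+"0")
    for l in ["hub","square_arm","square_pan","round_pan","narrow_pan","tray_edge","sauce_bottle","cup","shaker","small_bowl"]:
        print(c,l,loc(c,l)[:2])
o=bot.get_obs();print(o["time"],o["tool_pos"],o["tcp_rot"])
E
```

```text
pics
top hub [(0.89, array([563.9,  71.2,  92. ]))]
top square_arm [(0.96, array([495. , 114. ,  92.5]))]
top square_pan [(0.7, array([413.7, 167.8,  81.4]))]
top round_pan [(0.7, array([ 557.5, -103. ,   80.6])), (0.43, array([4.469e+02, 4.914e+02, 4.000e-01]))]
top narrow_pan [(0.81, array([718.9, 152.6,  81.6]))]
top tray_edge [(0.78, array([772.6, 193.9,  19.4]))]
top sauce_bottle [(0.96, array([ 418.5, -523. ,    2.1]))]
top cup [(0.66, array([415.2, 167. ,  79.9])), (0.65, array([448.9, 490.8,  -1. ]))]
top shaker [(0.78, array([285.6, 407.5,  -3.5]))]
top small_bowl [(0.65, array([ 344.5, -402.7,    1.9]))]
scene hub [(0.58, array([560.6,  73.7,  90.8])), (0.51, array([ 412.7, -519.3,    0.8]))]
scene square_arm [(0.84, array([492.2, 114. ,  88.6]))]
scene square_pan [(0.82, array([410.9, 163.5,  81.8]))]
scene round_pan [(0.58, array([ 555.9, -104.2,   81.1]))]
scene narrow_pan [(0.87, array([712.9, 155.5,  82. ])), (0.39, array([495.3, 114.8,  91.7]))]
scene tray_edge [(0.76, array([770.5, 192.6,  18.6]))]
scene sauce_bottle [(0.82, array([ 4.094e+02, -5.172e+02, -5.000e-01]))]
scene cup [(0.89, array([443.1, 491.6,   2.9]))]
scene shaker [(0.55, array([282.1, 418.9,   6.7]))]
scene small_bowl [(0.79, array([ 342.8, -407.3,    3.8]))]
1.1 [ 202.91902108 -484.22280798  226.760746  ] [3.14148080e+00 1.19382172e-05 3.96784195e-01]
```

View pics/top0.png

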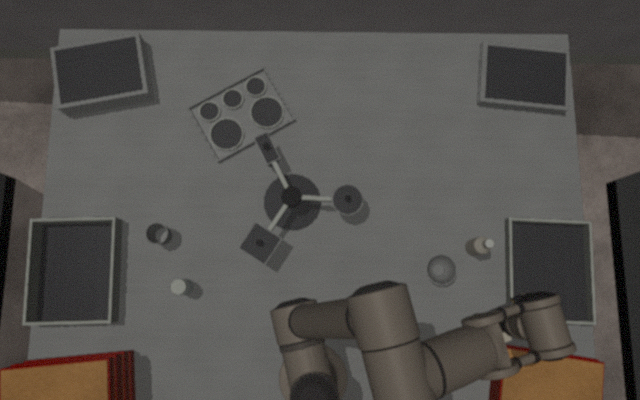

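View pics/scene0.png

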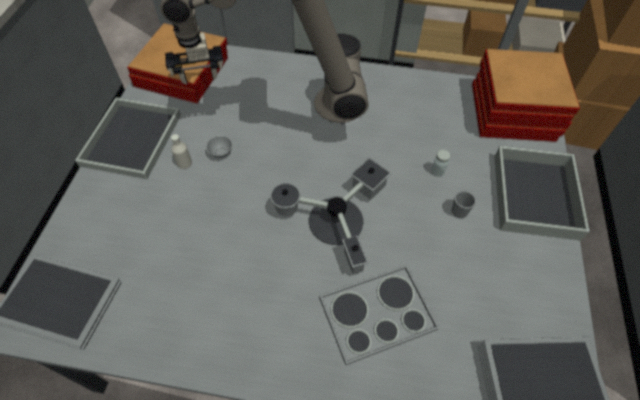

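Looking from the top, +x is up and +y is left. The pixel positions are hub (291,197), square pan (262,245), narrow pan (267,148), round pan (347,199) and tray (243,115). The square arm points at about 147.5° and the tray lies at about 30°, so I'll turn clockwise by about 117.5°. The finger goes on the robot's side of the square arm.

Call:
{"method": "servo_tool", "body": {
  "series": [
    [0,0.3,-0.27,0,0],
    [0,0.6,-0.54,0,0],
    [0,0.6,-0.54,0,0],
    [0,0.6,-0.54,0,0],
    [0,0.6,-0.54,0,0],
    [0,0.6,-0.54,0,0],
    [0,0.6,-0.54,0,0],
    [0,0.6,-0.54,0,0],
    [0,0.6,-0.54,0,0],
    [0,0.6,-0.54,0,0],
    [0,0.6,-0.54,0,0],
    [0,0.6,-0.54,0,0],
    [0,0.6,-0.54,0,0],
    [0,0.6,-0.54,0,0],
    [0,0.6,-0.54,0,0],
    [0,0.3,-0.27,0,0]
  ]
}}

```text
time: 3.1
tool_pos: [460.9, 65.8, 226.7]
tcp_rot: [-3.141, -0.0, 0.399]
contact_force: [0.4, -1.4, 0.8]
grip_width: 0.4
```

Call:
{"method": "servo_tool", "body": {
  "series": [
    [0,0,0,0,-0.107],
    [0,0,0,0,-0.107],
    [0,0,0,0,-0.107],
    [0,0,0,0,-0.107],
    [0,0,0,0,-0.107],
    [0,0,0,0,-0.107],
    [0,0,0,0,-0.107],
    [0,0,0,0,-0.107],
    [0,0,0,0,-0.107],
    [0,0,0,0,-0.107],
    [0,0,0,0,-0.107],
    [0,0,0,0,-0.107],
    [0,0,0,0,-0.107],
    [0,0,0,0,0],
    [0,0,0,0,0]
  ]
}}

```text
time: 4.97
tool_pos: [461.0, 63.7, 226.8]
tcp_rot: [3.142, -0.0, 2.579]
contact_force: [-0.2, 0.4, 0.0]
grip_width: 0.2
```

```bash
cat >> h.py <<'E'
HUB=np.array([562.,72.])
def rel():
    o=bot.get_obs(); p=np.array(o["tool_pos"]); y=o["tcp_rot"][2]
    d=p[:2]-HUB; u=np.array([np.cos(y),np.sin(y)]); v=np.array([np.sin(y),-np.cos(y)])
    print("t",round(o["time"],2),"tcp",p.round(1),"rot",np.degrees(o["tcp_rot"]).round(1),"rel x,y",(d@u).round(1),(d@v).round(1),"F",np.round(o["contact_force"],1),"w",o["grip_width"],"q",np.round(o["joint_positions"],2))
E
python3 - <<'E'
from h import *
rel()
snap("wrist","w1");print(loc("wrist","hub")[:2],loc("wrist","square_arm")[:2])
E
```

```text
t 4.97 tcp [461.   63.7 226.8] rot [180.   -0.  147.8] rel x,y 81.0 -61.0 F [-0.2  0.4  0. ] w 0.16980748769321027 q [-0.03  0.23  1.68  0.    1.23 -1.04]
[] [(0.95, array([493.6, 117.6,  89.3]))]
```

View pics/w1.png

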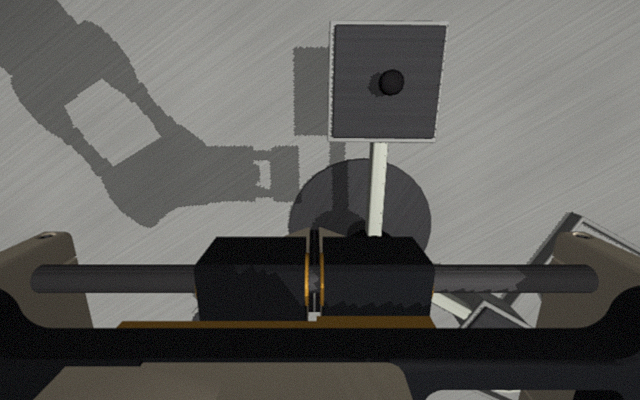

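Run:
```python
from h import *
m=bot.camera_model("wrist");K=np.array(m["mtx"]);T=np.array(m["world_from_camera"]);print(K.round(0).tolist(),T[:3,3].round(0))
o=bot.get_obs();p=np.array(o["tool_pos"]);y=o["tcp_rot"][2]
R=np.array([[np.cos(y),np.sin(y),0],[np.sin(y),-np.cos(y),0],[0,0,-1]])
for h in (0,-19,-40,-66,-90):
  for x in (-9.5,9.5):
    for s in (-19,19):
      q=np.linalg.inv(T)@np.r_[p+R@np.array([x,s,h]),1]; q=q[:3]*[1,-1,-1]; z=K@q; print(h,x,s,(z[:2]/z[2]).round(0),round(q[2]))
```

```text
[[305.0, 0.0, 314.0], [0.0, 305.0, 196.0], [0.0, 0.0, 1.0]] [398. 104. 384.]
0 -9.5 -19 [279. 261.] 175
0 -9.5 19 [346. 261.] 175
0 9.5 -19 [278. 230.] 169
0 9.5 19 [347. 230.] 169
-19 -9.5 -19 [275. 279.] 156
-19 -9.5 19 [350. 279.] 156
-19 9.5 -19 [274. 245.] 151
-19 9.5 19 [351. 245.] 151
-40 -9.5 -19 [270. 304.] 136
-40 -9.5 19 [355. 304.] 136
-40 9.5 -19 [268. 266.] 131
-40 9.5 19 [357. 266.] 131
-66 -9.5 -19 [260. 348.] 111
-66 -9.5 19 [364. 348.] 111
-66 9.5 -19 [257. 303.] 106
-66 9.5 19 [367. 303.] 106
-90 -9.5 -19 [246. 411.] 88
-90 -9.5 19 [377. 411.] 88
-90 9.5 -19 [242. 358.] 83
-90 9.5 19 [381. 358.] 83
```

Call:
{"method": "servo_tool", "body": {
  "series": [
    [0,0,0,0.4,0],
    [0,0,0,0.6,0],
    [0,0,0,0.6,0],
    [0,0,0,0.6,0],
    [0,0,0,0.5,0],
    [0,0,0,0.2,0],
    [0,0,0.2,0,0],
    [0,0,0.2,0,0],
    [0,0,0.2,0,0],
    [0,0,0,0,0],
    [0,0,0,0,0]
  ]
}}

```text
time: 6.5
tool_pos: [477.3, 88.7, 81.8]
tcp_rot: [-3.141, 0.0, 2.582]
contact_force: [0.2, -0.1, 0.4]
grip_width: 0.6
```

Run:
```python
from h import *
rel()
snap("wrist","w2");snap("scene","s2");print(loc("wrist","square_arm")[:2])
```

```text
t 6.5 tcp [477.3  88.7  81.8] rot [-180.     0.   147.9] rel x,y 80.7 -30.8 F [ 0.2 -0.1  0.4] w 0.6286073306764408 q [ 0.03  0.45  1.82 -0.    0.87 -0.99]
[]
```

View pics/w2.png

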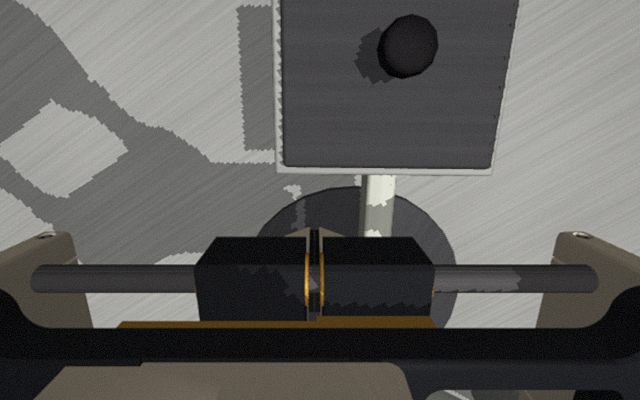

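View pics/s2.png

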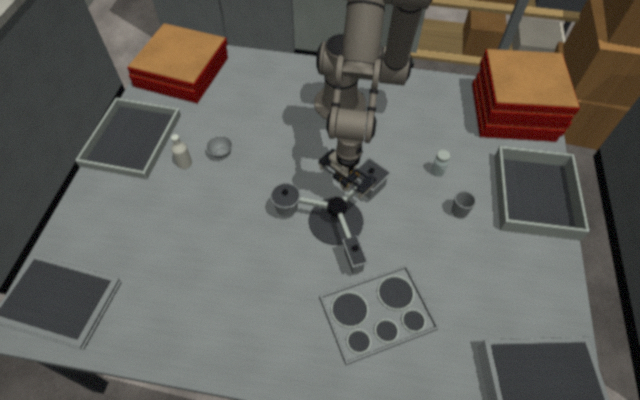

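Call:
{"method": "servo_tool", "body": {
  "series": [
    [0,0,0.04,0,0],
    [0,0,0.04,0,0],
    [0,0,0.04,0,0]
  ]
}}

```text
time: 7.02
tool_pos: [480.6, 93.8, 81.7]
tcp_rot: [-3.142, 0.0, 2.582]
contact_force: [0.3, 0.3, 0.5]
grip_width: 0.4
```

Call:
{"method": "servo_tool", "body": {
  "series": [
    [0,0,0.04,0,0],
    [0,0,0.04,0,0]
  ]
}}

```text
time: 7.28
tool_pos: [482.4, 96.9, 81.6]
tcp_rot: [-3.141, -0.0, 2.582]
contact_force: [-1.8, -2.6, 1.7]
grip_width: 0.3
```

Call:
{"method": "servo_tool", "body": {
  "series": [
    [0,0,0.04,0,0],
    [0,0,0.04,0,0]
  ]
}}

```text
time: 7.52
tool_pos: [484.6, 100.5, 81.6]
tcp_rot: [-3.141, -0.001, 2.582]
contact_force: [-2.2, -3.1, 0.9]
grip_width: 0.4
```

Call:
{"method": "servo_tool", "body": {
  "series": [
    [0,0.011,0.057,0,0.0222],
    [0,0.011,0.057,0,0.0222],
    [0,0.011,0.057,0,0.0222],
    [0,0.011,0.057,0,0.0222],
    [0,0.011,0.057,0,0.0222],
    [0,0.011,0.057,0,0.0222],
    [0,0.011,0.057,0,0.0222],
    [0,0.011,0.057,0,0.0222],
    [0,0.011,0.057,0,0.0222],
    [0,0.011,0.057,0,0.0222],
    [0,0.011,0.057,0,0.0222],
    [0,0.011,0.057,0,0.0222],
    [0,0.011,0.057,0,0.0222],
    [0,0.011,0.057,0,0.0222],
    [0,0.011,0.057,0,0.0222]
  ]
}}

```text
time: 9.4
tool_pos: [509.5, 135.7, 81.6]
tcp_rot: [-3.141, 0.0, 2.058]
contact_force: [-1.3, -2.6, 1.5]
grip_width: 0.3
```

Run:
```python
from h import *
rel()
snap("wrist","w3");snap("top","t3")
for l in("square_pan","round_pan","narrow_pan","hub"): print(loc("top",l)[:1])
```

```text
t 9.4 tcp [509.5 135.7  81.6] rot [-180.     0.   117.9] rel x,y 80.8 -16.6 F [-1.3 -2.6  1.5] w 0.2710584263269546 q [ 0.12  0.51  1.71 -0.    0.93 -0.37]
[(0.77, array([499.7, 235.6,  82.4]))]
[(0.89, array([456.5, -63. ,  80.6]))]
[(0.59, array([738.7,  44.4,  77.5]))]
[(0.61, array([562.1,  71.6,  90.2]))]
```

View pics/w3.png

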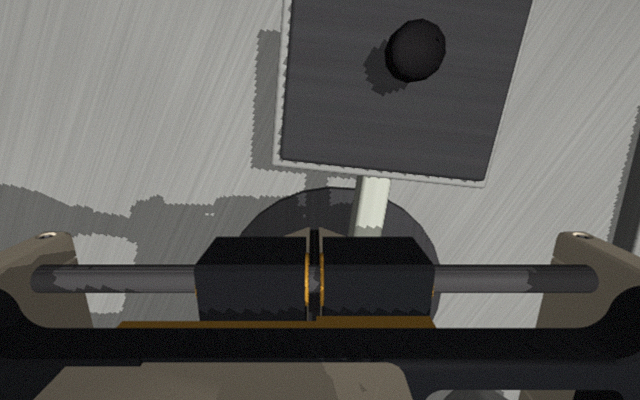

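Call:
{"method": "servo_tool", "body": {
  "series": [
    [0,0.011,0.057,0,0.0222],
    [0,0.011,0.057,0,0.0222],
    [0,0.011,0.057,0,0.0222],
    [0,0.011,0.057,0,0.0222],
    [0,0.011,0.057,0,0.0222],
    [0,0.011,0.057,0,0.0222],
    [0,0.011,0.057,0,0.0222],
    [0,0.011,0.057,0,0.0222],
    [0,0.011,0.057,0,0.0222],
    [0,0.011,0.057,0,0.0222],
    [0,0.011,0.057,0,0.0222],
    [0,0.011,0.057,0,0.0222],
    [0,0.011,0.057,0,0.0222],
    [0,0.011,0.057,0,0.0222],
    [0,0.011,0.057,0,0.0222],
    [0,0.011,0.057,0,0.0222],
    [0,0.011,0.057,0,0.0222],
    [0,0.011,0.057,0,0.0222],
    [0,0.011,0.057,0,0.0222],
    [0,0.011,0.057,0,0.0222]
  ]
}}

```text
time: 12.2
tool_pos: [563.2, 155.1, 81.7]
tcp_rot: [-3.142, 0.0, 1.359]
contact_force: [-3.1, -1.1, -0.6]
grip_width: 0.5
```

Run:
```python
from h import *
rel()
```

```text
t 12.2 tcp [563.2 155.1  81.7] rot [-180.     0.    77.9] rel x,y 81.5 -16.3 F [-3.1 -1.1 -0.6] w 0.46967662845487834 q [ 0.14  0.59  1.54 -0.    1.01  0.35]
```

Call:
{"method": "servo_tool", "body": {
  "series": [
    [0,0.011,0.057,0,0.0222],
    [0,0.011,0.057,0,0.0222],
    [0,0.011,0.057,0,0.0222],
    [0,0.011,0.057,0,0.0222],
    [0,0.011,0.057,0,0.0222],
    [0,0.011,0.057,0,0.0222],
    [0,0.011,0.057,0,0.0222],
    [0,0.011,0.057,0,0.0222],
    [0,0.011,0.057,0,0.0222],
    [0,0.011,0.057,0,0.0222],
    [0,0.011,0.057,0,0.0222],
    [0,0.011,0.057,0,0.0222],
    [0,0.011,0.057,0,0.0222],
    [0,0.011,0.057,0,0.0222],
    [0,0.0055,0.0285,0,0.0111],
    [0,0,0,0,0]
  ]
}}

```text
time: 14.2
tool_pos: [603.9, 144.5, 81.8]
tcp_rot: [3.141, -0.001, 0.855]
contact_force: [-1.0, 0.5, 0.2]
grip_width: 0.5
```

```bash
cat >> h.py <<'E'
def ang(c):
    for l,off in(("square_pan",0),("round_pan",-120),("narrow_pan",120),("tray_edge",0)):
        r=loc(c,l)[:1]
        if r:
            d=r[0][1][:2]-HUB; print(c,l,r[0],"dist",np.hypot(*d).round(1),"square angle",round((np.degrees(np.arctan2(d[1],d[0]))+off)%360,1))
E
python3 - <<'E'
from h import *
rel()
snap("top","t4");snap("scene","s4")
ang("top");ang("scene")
print(loc("top","hub"),loc("scene","hub"))
E
```

```text
t 14.2 tcp [603.9 144.5  81.8] rot [179.9  -0.   49. ] rel x,y 82.2 -15.9 F [-1.   0.5  0.2] w 0.45685515036560537 q [ 0.11  0.65  1.43 -0.    1.06  0.83]
top narrow_pan (0.9, array([602.1, -97.9,  81.8])) dist 174.6 square angle 43.3
top tray_edge (0.66, array([775.5, 195.8,  17.6])) dist 246.8 square angle 30.1
scene square_pan (0.66, array([687.1, 185.6,  80.2])) dist 169.0 square angle 42.2
scene tray_edge (0.73, array([772.8, 191.3,  22.3])) dist 242.2 square angle 29.5
[(0.89, array([559.3,  75. ,  93.3]))] []
```

View pics/s4.png

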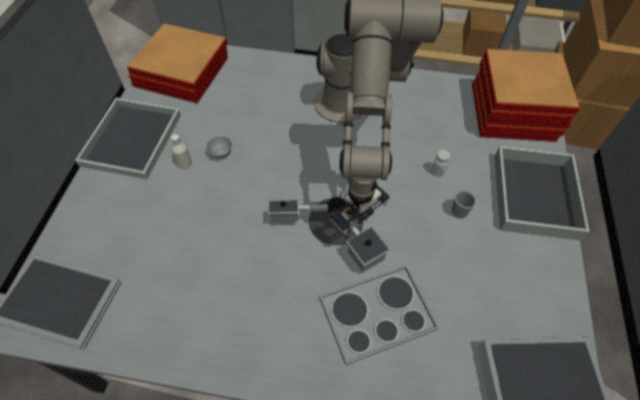

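Call:
{"method": "servo_tool", "body": {
  "series": [
    [0,0.0055,0.0285,0,0.0111],
    [0,0.0055,0.0285,0,0.0111],
    [0,0.0055,0.0285,0,0.0111],
    [0,0.0055,0.0285,0,0.0111],
    [0,0.0055,0.0285,0,0.0111],
    [0,0.0055,0.0285,0,0.0111],
    [0,0.0055,0.0285,0,0.0111],
    [0,0.0055,0.0285,0,0.0111],
    [0,0.0055,0.0285,0,0.0111],
    [0,0.0055,0.0285,0,0.0111],
    [0,0,0,0,0],
    [0,0,0,0,0]
  ]
}}

```text
time: 16.3
tool_pos: [615.5, 136.1, 81.7]
tcp_rot: [3.141, -0.0, 0.681]
contact_force: [-1.3, 0.0, 1.3]
grip_width: 0.6
```

Run:
```python
from h import *
rel()
im=snap("top","t5");s=snap("scene","s5");snap("wrist","w5")
ang("top");ang("scene");ang("wrist")
print(loc("top","hub"),loc("scene","hub"))
cv2.imwrite("pics/z5.png",np.hstack([cv2.resize(im[60:240,170:370],(400,360),interpolation=2),cv2.resize(s[180:360,260:460],(400,360),interpolation=2)])[:,:,::-1])
```

```text
t 16.3 tcp [615.5 136.1  81.7] rot [180.  -0.  39.] rel x,y 81.9 -16.1 F [-1.3  0.   1.3] w 0.5992742286035885 q [ 0.1   0.67  1.4  -0.    1.08  0.99]
top narrow_pan (0.66, array([ 570.6, -103.9,   80.2])) dist 176.1 square angle 32.8
top tray_edge (0.95, array([775.7, 192.1,  18.4])) dist 245.1 square angle 29.3
scene square_pan (0.76, array([701.4, 162. ,  80.4])) dist 165.9 square angle 32.8
scene narrow_pan (0.73, array([ 566.3, -101.5,   83.9])) dist 173.6 square angle 31.4
scene tray_edge (0.78, array([771.3, 194.5,  20. ])) dist 242.5 square angle 30.3
wrist square_pan (0.86, array([707.5, 167.6,  79.9])) dist 174.1 square angle 33.3
[(0.78, array([560.6,  73.9,  93.3]))] []
```

View pics/z5.png

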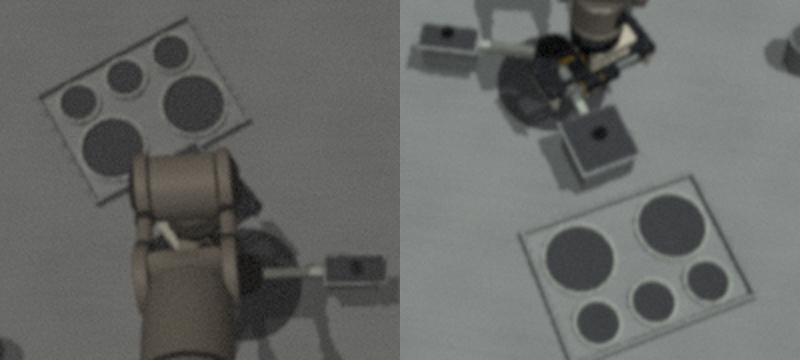

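View pics/w5.png

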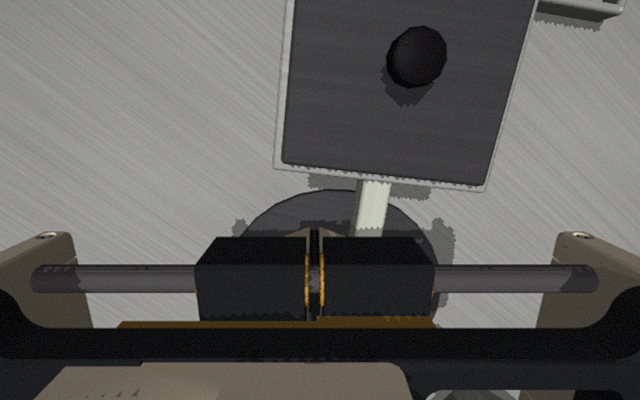

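Call:
{"method": "servo_tool", "body": {
  "series": [
    [0,0.005,0.025,0,0.01],
    [0,0.005,0.025,0,0.01],
    [0,0.005,0.025,0,0.01],
    [0,0,0,0,0],
    [0,0,0,0,0],
    [0,0,0,0,0],
    [0,0,-0.1,0,0],
    [0,0,-0.3,0,0],
    [0,0,-0.3,0,0],
    [0,0,-0.1,0,0],
    [0,0,0,-0.3,0],
    [0,0,0,-0.7,0],
    [0,0,0,-0.8,0],
    [0,0,0,-0.8,0],
    [0,0,0,-0.4,0],
    [0,0,0,0,0]
  ]
}}

```text
time: 19.15
tool_pos: [595.6, 165.9, 234.5]
tcp_rot: [3.139, -0.005, 0.634]
contact_force: [0.4, -1.0, -0.8]
grip_width: 0.5
```

Call:
{"method": "servo_tool", "body": {
  "series": [
    [0,-0.3,-0.3,0,0],
    [0,-0.6,-0.6,0,0],
    [0,-0.6,-0.6,0,0],
    [0,-0.6,-0.6,0,0],
    [0,-0.4,-0.6,0,0],
    [0,0,-0.6,0,0],
    [0,0,-0.3,0,0],
    [0,0,0,0,0]
  ]
}}

```text
time: 20.15
tool_pos: [387.0, 237.4, 231.3]
tcp_rot: [3.141, 0.001, 0.636]
contact_force: [0.6, -0.6, -0.6]
grip_width: 0.5
```

Run:
```python
from h import *
rel()
im=snap("top","t6");s=snap("scene","s6")
ang("top");ang("scene")
print(loc("top","hub"),loc("scene","hub"))
for l in ["sauce_bottle","cup","shaker","small_bowl"]: print(l,loc("scene",l)[:1])
cv2.imwrite("pics/z6.png",np.hstack([cv2.resize(im[60:260,170:370],(400,400),interpolation=2),cv2.resize(s[170:370,260:460],(400,400),interpolation=2)])[:,:,::-1])
```

```text
t 20.15 tcp [387.  237.4 231.3] rot [180.    0.   36.4] rel x,y -42.6 -237.0 F [ 0.6 -0.6 -0.6] w 0.5388018313008934 q [ 0.38  0.21  1.7  -0.    1.24  1.32]
top square_pan (0.78, array([714.2, 159.3,  80.5])) dist 175.5 square angle 29.8
top round_pan (0.59, array([413.2, 163.4,  78.3])) dist 174.6 square angle 28.4
top narrow_pan (0.74, array([ 561.1, -105.7,   80.3])) dist 177.7 square angle 29.7
top tray_edge (0.57, array([776.2, 194.1,  20.4])) dist 246.6 square angle 29.7
scene square_pan (0.57, array([707.9, 157.3,  81.2])) dist 169.0 square angle 30.3
scene round_pan (0.69, array([408.1, 159. ,  83.6])) dist 176.8 square angle 30.5
scene narrow_pan (0.6, array([ 559.8, -102.5,   81.4])) dist 174.5 square angle 29.3
scene tray_edge (0.77, array([771.6, 189.8,  19.5])) dist 240.4 square angle 29.3
[(0.98, array([563.7,  71.7,  90. ])), (0.57, array([772.6, 193.4,  17.8])), (0.26, array([411.4, 161.4,  81.3]))] [(0.78, array([561.2,  73.1,  90.9]))]
sauce_bottle [(0.76, array([ 408.8, -516.8,   -1.9]))]
cup [(0.69, array([443.2, 489.8,   2.1]))]
shaker [(0.62, array([281.5, 414.8,   3.2]))]
small_bowl [(0.65, array([ 341.5, -407.9,    3.3]))]
```

View pics/z6.png

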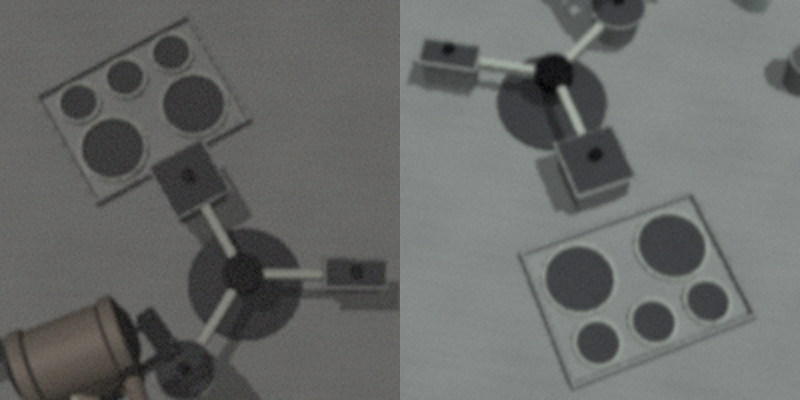

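The pictures show the square pan centred on the near rim of the tray. It measures about 29.7° against about 29.6° for the tray, and the hand is 100 mm above anything near it.

Run:
```python
from h import *
rel(); print(bot.close_job())
```

```text
t 20.95 tcp [387.2 237.  231.7] rot [180.    0.   36.3] rel x,y -43.1 -236.5 F [-0.2  0.  -0.4] w 0.20213417239017675 q [ 0.38  0.21  1.7  -0.    1.24  1.32]
the job is handed in; nothing more can be done
None
```

I turned the carousel about 118° clockwise, pushing slowly (about 0.3 rad/s or less) with the shut fingertips against the bare arm of the square pan. I then backed the hand off, raised it clear and handed the job in at about 21 s.

- **Square pan:** the last pictures put its direction at 28.4–30.5° and the tray's at 29.3–29.7°. That is within about 1.5°, or 4 mm sideways (18 mm allowed). The readings from the two cameras differ by up to about 2°.
- **Carousel at rest:** I pushed it slowly and held still before backing off. I had no direct speed reading and did not compare pictures over time.
- **Bystanders:** the bottle, cup, shaker and bowl were found within about 5 mm of their first positions, roughly the measurement noise.
- **Contact:** the push force read about 3 N, and I saw no sign of touching a pan. The force on the tool was near zero at the end.

No check failed, and no verdict was reported at hand-in.

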